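Gauge the roller gap of a feed jig

TASK

Find the hidden gap between the fence and the sprung pressure roller of the feed jig with the gauge bars: start with the thinnest, lower it upright between fence and roller down to the bed, and work up through the sizes until one binds, that is, the roller pinches it against the fence and it goes down with a drag. Leave the bar that binds standing on the bed in the gap, pinched there, with each other bar standing in its own slot of the rack. Never force a bar that will not go down, and leave the things lying round about alone.

Things in the scene. Friction and masses are not known exactly. Their poses are not given: they have to be found in the camera images.
- jig: feed jig, fixed: plywood base 190 (x) x 240 (y) x 16 mm, its top is the bed. Stock is fed along y between a wooden fence and a sprung rubber roller. Origin under the base on the table, z up, x points from the roller to the fence. More than 25 N from a bar that is not yet down on the bed, or from a bar on the fence, would damage it
- fence: the jig's wooden fence: 220 mm long in y, 22 mm thick, top 44 mm above the bed (60 mm above the table). Origin on the bed straight above the jig's origin, same axes; its flat face towards the roller lies at x = +20 mm
- gap_foot (a point): point on the bed (16 mm above the table) at the foot of the fence face, opposite the middle of the roller; axes as the jig's. A bar standing home has its grip point 70 mm above this point and half its blade's thickness towards -x of it
- guard_edge (a point): middle of the edge of the bare steel guard plate (53 mm above the table, 106 mm long in y) over the roller, 24 mm from the fence face: the mouth. Under it a free-turning roller, 20 mm diameter, 62 mm long, axis along y 20 mm above the bed. Its crest stands 4 to 12 mm from the fence: unknown. A bar thinner than that stands loose
- knob_back (a point): back of the black adjusting knob (leave it) of the green roller housing. The roller yields up to 3.6 mm from the fence on a spring, 3 N at first and 4 N at the end, then is solid: a bar 0 to 3.6 mm thicker than the gap goes down with a drag (friction about 0.6) and is pinched; a thicker one stops on the roller with its end 20 to 30 mm above the bed
- bar1_grip (a point): middle of the handle of gauge bar 1, the thinnest: brass blade 6 mm thick (x), 28 wide (y), 52 long, upright below a beech handle 16 thick (x), 28 wide (y), 36 tall with 1 black dot on its top. The handle reaches 18 mm above and below this point, the blade ends 70 mm below it; z up the handle. 62 g
- bar2_grip (a point): middle of the handle of gauge bar 2, the second: brass blade 9 mm thick (x), 28 wide (y), 52 long, upright below a beech handle 16 thick (x), 28 wide (y), 36 tall with 2 black dots on its top. The handle reaches 18 mm above and below this point, the blade ends 70 mm below it; z up the handle. 74 g
- bar3_grip (a point): middle of the handle of gauge bar 3, the third: brass blade 12 mm thick (x), 28 wide (y), 52 long, upright below a beech handle 16 thick (x), 28 wide (y), 36 tall with 3 black dots on its top. The handle reaches 18 mm above and below this point, the blade ends 70 mm below it; z up the handle. 86 g
- bar4_grip (a point): middle of the handle of gauge bar 4, the thickest: brass blade 15 mm thick (x), 28 wide (y), 52 long, upright below a beech handle 16 thick (x), 28 wide (y), 36 tall with 4 black dots on its top. The handle reaches 18 mm above and below this point, the blade ends 70 mm below it; z up the handle. 98 g
- rack: dark wooden rack, fixed, 60 x 190 x 40 mm; origin under its middle, four slots along its y axis at y = +66, +22, -22 and -66 mm for bars 1 to 4, 30 mm deep, each 2.5 mm wider than its bar's thickness and 3 mm wider than its width. A bar in its slot has its grip point 80 mm and its top 98 mm above the table
- try_square: try square lying beside the work, wood and steel, 105 x 158 x 18 mm, a bystander
- sanding_block: sanding block 53 x 97 x 28 mm, a bystander
- offcut_3: strip of pale wood 24 x 110 x 14 mm, a bystander
Not all that is in view belongs to the job. What is shaped like the part that bears bar1_grip but turquoise is not meant. Leave any turquoise look-alike of the part that bears bar2_grip alone.

How it is judged:
By the outcome, as a careful person would: the job done as asked, in the order asked, and still so for the second after the job is handed in, with the robot touching nothing.
It also fails if it takes over 72 s, if anything falls off the work surface, if the arm or the gripper's body presses on something with over 40 N, if the wrist force passes 120 N, or if a joint passes its speed limit or range.

ROBOT

A 6-joint arm with a two-finger parallel gripper is mounted at the origin on a cart in front of the work surface, level with it; the furniture and walls round the work are solid. World frame = base frame: x ahead of the robot, y to its left, z up, the work surface at z = 0. Lengths are in m, angles in rad, forces in N, time in s.
With the tool pointing down it reaches from about 0.375 to 0.9 m from the base axis. Payload 3.1 kg.
Tool frame: the origin (TCP) lies on the mounting face of the last link; the fingertips stand 182 mm ahead of it and the grasp point (between the pads) lies 164 mm ahead of it; z points along the fingers, y is the direction in which the jaws open and shut (so a half turn about z gives the same grasp; the last joint's range is limited). The gripper opens to 87 mm and grips with 3 to 60 N. Pads are 19 mm wide; open, the fingers measure 117 mm over their backs; the gripper's body (75 mm by 190 mm) begins 51 mm behind the grasp point.
Start: joints at [1.054, 0.527, 1.433, -0, 1.181, -0.178], TCP at [0.207, 0.59, 0.405] pointing down, gripper open.
Joint ranges: [-3.08, 3.08], [-0.75, 2.2], [0.22, 2.44], [-1.43, 4.57], [0, 2.65], [-2.85, 2.85]. Speed limits (rad/s): [2.79, 2.79, 3.14, 3.14, 3.14, 3.14].

INTERFACE

Orientations are given as a unit quaternion [x, y, z, w].
In Python, from rig import robot, camera, camera_model gives the robot as it stands.
- The arm moves only by the tool drive_tool, never from a script. Its argument "plan" is a list that holds one entry, the list of rows, each a list of 6 numbers: the shift along the world's x, y, z in units of 2.5 cm (1.0 is 2.5 cm), then the turn, a rotation vector about the world's x, y, z in units of 6 degrees (1.0 is 6 degrees). A call has 1 to 8 rows; each row shifts and turns the commanded pose from where the row before left it; what a row does not reach is not made up. A row lasts 1/8 s, in which the tool goes at most 62.5 mm and 10.7 degrees, less where a joint would pass 70% of its speed; a pose out of reach is approached as far as the arm can. A call with a number of a shift or a turn outside -1 to 1 is refused whole. A call with a gripper value outside its range is refused whole. "grip" is the closure, from 0 (fully open) to 1 (shut), set as the call begins (left out, the last holds). The fingers move at their own pace and stop on an object; "force" is the grip in N (left out, the last holds). Time passes only in rows, so rows that do not move let the fingers close. It gives the time, the measured TCP pose, the force and the opening at its end, in the units of the state.
- robot.get_obs(): the state, without advancing time (a new reading comes with each control period).
- camera(name): name is "side" or "top" or "wrist"; returns the picture (384x512x3 uint8, red, green, blue); there is no depth.
- camera_model(name): a dict with "K" (3x3 intrinsics, pixels), "world_to_cam" (4x4, takes a point from world to camera coordinates); the wrist camera has in their place "tool_from_camera" (4x4, takes a point from camera to tool coordinates, whose origin is the TCP and whose axes are the flange's). Camera axes: x right, y up, looking along -z (the intrinsics and any distortion apply to the point x, -y, -z); pixel columns grow to the right and rows downward; lengths in m; the calibration is good to about 2 mm. A picture is of the moment at which its call begins: read the wrist's pose just before it. camera_model takes no time and is no camera call.
- robot.hand_in(): hands the job in, once; it reports no verdict.
The state is a dict: "time": time; "q": joint angles; "joint_velocities": joint speeds; "joint_torque": joint torques, N m; "position": TCP position; "tool_rot": TCP orientation; "ft_force": force on the tool from outside, world axes, zero at the start; "moment": the same for the moment, N m; "grip_width": finger opening in m.
Only numpy, scipy, OpenCV 4.12 (cv2) and the standard library are available. Lean on these libraries where they do the work, as an engineer would, in place of code of your own. Each camera call takes 0.05 s, during which the arm holds its last target.

## Working session

There is one attempt and no reset: what is moved stays moved. The work goes in short steps, Python scripts to look and compute and a tool call to move; the robot and the scene stay as the last step left them, time stands still between calls to the robot, and variables do not carry over. Pictures are saved under pics/ and viewed, and the job is handed in when it is done.

Besides the shell and the picture viewer there is one more tool, called by a JSON object that holds its "fn" and its "kwargs". drive_tool: Moves the arm, as the interface text tells. Shifts and turns lie within -1 to 1; 1 stands for 2.5 cm of shift or 6 degrees of turn. Its arguments: {"type":"object","properties":{"plan":{"type":"array","items":{"type":"array","items":{"type":"array","items":{"type":"number","minimum":-1,"maximum":1}}}},"grip":{"type":"number"},"force":{"type":"number"}},"required":["plan"]}

```bash
ls; mkdir -p pics; python3 - <<'E'
from rig import robot,camera,camera_model
import cv2
o=robot.get_obs()
print(o)
for n in ("side","top","wrist"):
    im=camera(n); cv2.imwrite(f"pics/{n}0.png",im[:,:,::-1]); print(n,camera_model(n))
E
```

```text
pics
{'time': 0.0, 'q': array([ 1.05451698e+00,  5.28458912e-01,  1.43390400e+00, -2.02169889e-05,
        1.18140226e+00, -1.78473050e-01]), 'joint_velocities': array([-0.00053554, -0.00017252,  0.00074368, -0.00067263,  0.00166323,
        0.00120227]), 'joint_torque': array([ 1.00876063e-03, -4.40035522e+01, -1.76596963e+01,  6.35118247e-02,
        5.83328353e-02, -1.89331572e-04]), 'position': array([0.20692079, 0.58938536, 0.40377513]), 'tool_rot': array([ 1.68097318e-01,  9.85769807e-01, -1.02455749e-03, -3.61007759e-04]), 'ft_force': array([-1.14886769, -0.56383209, -0.74611164]), 'moment': array([-0.02094061, -0.03047585,  0.00412934]), 'grip_width': 0.08683516332393011}
side {'K': array([[387.33499286,   0.        , 255.51757083],
       [  0.        , 387.33499286, 198.57009491],
       [  0.        ,   0.        ,   1.        ]]), 'world_to_cam': array([[ 0.95787037, -0.28644572,  0.02081377, -0.54653553],
       [ 0.18185721,  0.66102542,  0.72799268, -0.1524465 ],
       [-0.22228882, -0.69353748,  0.68526888, -0.99476673],
       [ 0.        ,  0.        ,  0.        ,
[... 272 characters left out ...]
366075,  0.0197307 ,  0.11067526, -0.57983678],
       [-0.110488  , -0.01034453,  0.99382362, -1.02114135],
       [ 0.        ,  0.        ,  0.        ,  1.        ]])}
wrist {'K': array([[291.27416847,   0.        , 254.71719169],
       [  0.        , 291.27416847, 188.23281611],
       [  0.        ,   0.        ,   1.        ]]), 'tool_from_camera': array([[-1.64808928e-04,  9.61184001e-01,  2.75908118e-01,
         7.51261111e-02],
       [ 9.99999903e-01,  2.70896233e-04, -3.46391450e-04,
        -1.04297312e-03],
       [-4.07688389e-04,  2.75908034e-01, -9.61183952e-01,
         2.06757968e-02],
       [ 0.00000000e+00,  0.00000000e+00,  0.00000000e+00,
         1.00000000e+00]])}
```

View pics/top0.png

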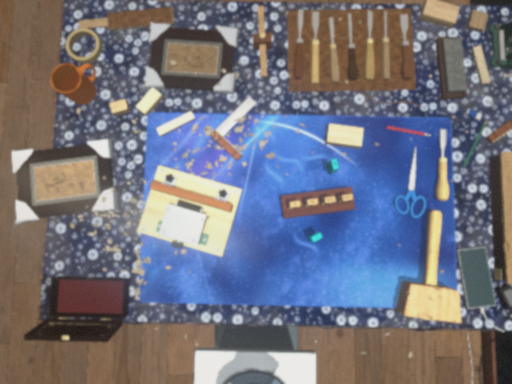

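View pics/side0.png

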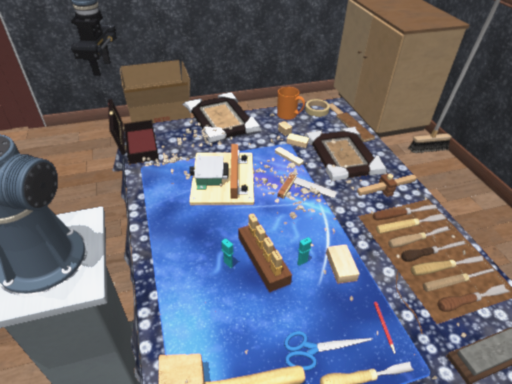

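View pics/wrist0.png

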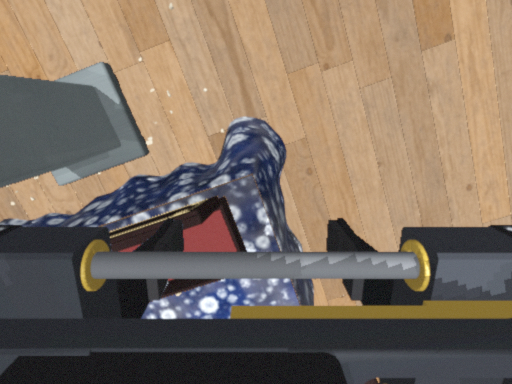

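The top view shows the jig at about (190,210), the rack with four bars at about (318,202), and turquoise look-alikes at (333,166) and (316,237). I'll enlarge both areas next.

```bash
python3 - <<'E'
import cv2
t=cv2.imread("pics/top0.png"); s=cv2.imread("pics/side0.png")
cv2.imwrite("pics/t_rack.png",cv2.resize(t[150:250,265:365],None,fx=6,fy=6,interpolation=cv2.INTER_CUBIC))
cv2.imwrite("pics/t_jig.png",cv2.resize(t[155:265,130:250],None,fx=5,fy=5,interpolation=cv2.INTER_CUBIC))
cv2.imwrite("pics/s_rack.png",cv2.resize(s[200:300,210:320],None,fx=6,fy=6,interpolation=cv2.INTER_CUBIC))
cv2.imwrite("pics/s_jig.png",cv2.resize(s[135:215,175:275],None,fx=6,fy=6,interpolation=cv2.INTER_CUBIC))
E
```

```text
(no output)
```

View pics/t_rack.png

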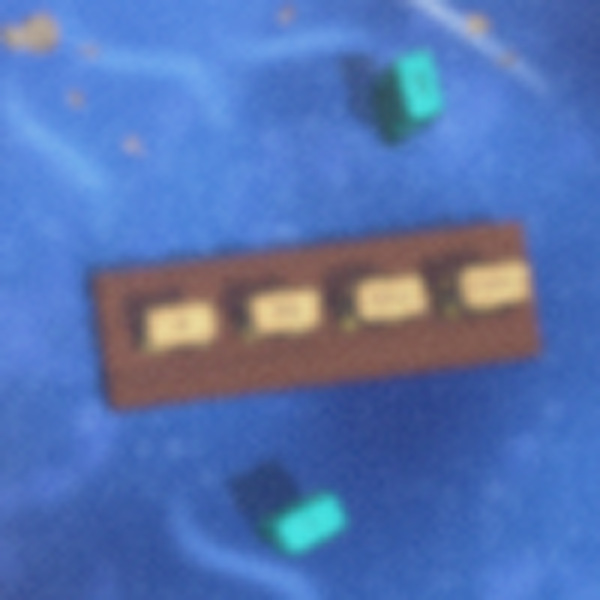

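View pics/t_jig.png

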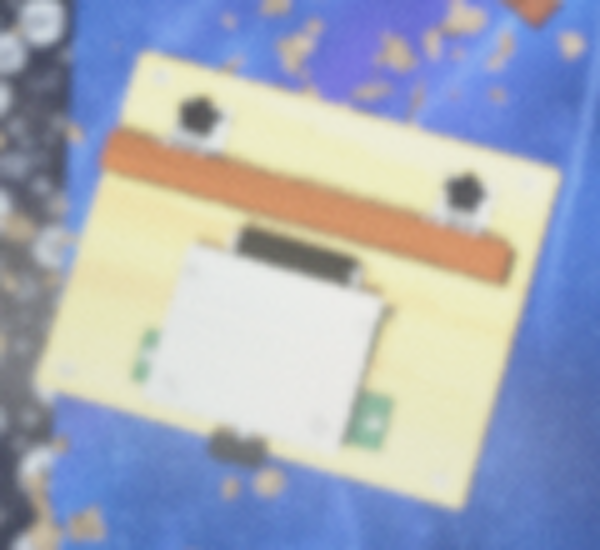

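View pics/s_rack.png

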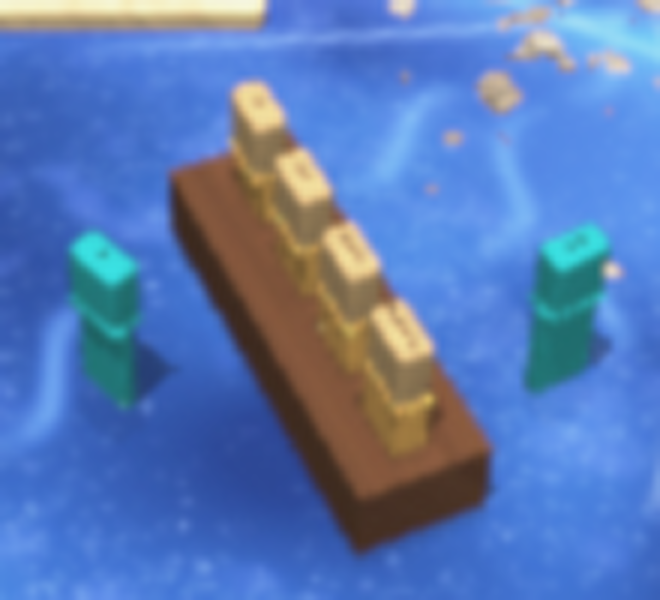

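View pics/s_jig.png

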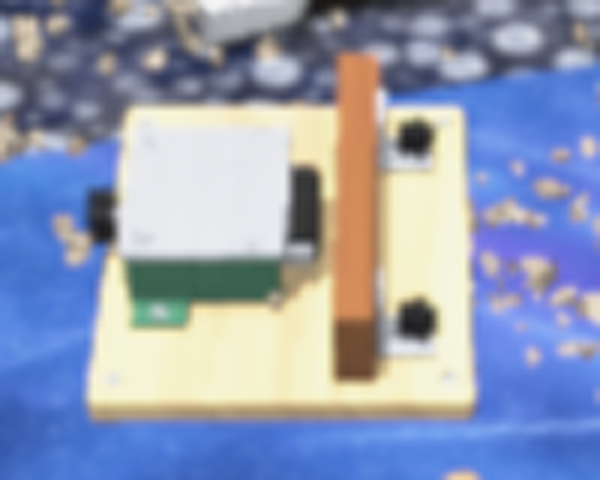

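```bash
cat > h.py <<'E'
import numpy as np
from scipy.optimize import least_squares
from scipy.spatial.transform import Rotation as R
from rig import robot,camera,camera_model
def proj(cm,p):
    W=cm["world_to_cam"]; c=(W[:3,:3]@np.atleast_2d(p).T).T+W[:3,3]
    K=cm["K"]; return np.c_[K[0,0]*c[:,0]/-c[:,2]+K[0,2], K[1,1]*-c[:,1]/-c[:,2]+K[1,2]]
def wristcm(o=None):
    o=o or robot.get_obs(); cm=camera_model("wrist")
    T=np.eye(4);T[:3,:3]=R.from_quat(o["tool_rot"]).as_matrix();T[:3,3]=o["position"]
    return dict(K=cm["K"],world_to_cam=np.linalg.inv(T@cm["tool_from_camera"]))
def unc(c,org,s): return (np.array(c,float)+.5)/s-.5+np.array(org)
def place(p,yaw,pts):
    c,s=np.cos(yaw),np.sin(yaw); pts=np.array(pts,float)
    return np.c_[p[0]+c*pts[:,0]-s*pts[:,1],p[1]+s*pts[:,0]+c*pts[:,1],pts[:,2]]
def fit(views,x0):  # views: list of (cm, local pts, pixels)
    f=lambda x:np.concatenate([(proj(cm,place(x[:2],x[2],P))-px).ravel() for cm,P,px in views])
    r=least_squares(f,x0,loss="soft_l1"); return r.x,f(r.x).reshape(-1,2)
E
python3 - <<'E'
from h import *
T=camera_model("top");S=camera_model("side")
h=.04
rt=[(.03,.095,h),(.03,-.095,h),(-.03,-.095,h),(-.03,.095,h)]+[(0,y,.098) for y in(.066,.022,-.022,-.066)]
pt=unc([(95,270),(522,222),(540,355),(115,408),(182,325),(285,311),(391,297),(494,284)],(265,150),6)
rs=[(-.03,.095,h),(-.03,-.095,h),(.03,-.095,h)]+rt[4:]
ps=unc([(170,172),(362,500),(490,455),(258,103),(302,175),(351,250),(400,332)],(210,200),6)
for v in ([(T,rt,pt)],[(S,rs,ps)],[(T,rt,pt),(S,rs,ps)]):
    x,r=fit(v,[.5,-.1,.1]); print("rack",x.round(4),np.degrees(x[2]).round(2)); 
print(r.round(1).tolist())
b=.016;f=.06
jt=[(.095,.12,b),(.095,-.12,b),(-.095,-.12,b),(-.095,.12,b),(.042,.11,f),(.042,-.11,f),(.02,-.11,f),(.02,.11,f)]
pt=unc([(145,50),(560,170),(462,510),(38,385),(118,127),(515,238),(503,283),(102,168)],(130,155),5)
js=[(-.095,.12,b),(.095,.12,b),(.095,-.12,b),(-.095,-.12,b),(.02,.11,f),(.042,.11,f),(.02,-.11,f),(.042,-.11,f)]
ps=unc([(128,105),(462,105),(475,403),(90,403),(340,55),(377,55),(335,322),(380,322)],(175,135),6)
for v in ([(T,jt,pt)],[(S,js,ps)],[(T,jt,pt),(S,js,ps)]):
    x,r=fit(v,[.5,.2,-.2]); print("jig",x.round(4),np.degrees(x[2]).round(2))
print(r.round(1).tolist())
E
```

```text
rack [ 0.5458 -0.1571  0.1416] 8.11
rack [ 0.5422 -0.1597  0.1399] 8.01
rack [ 0.5443 -0.1578  0.1398] 8.01
[[0.3, 1.0], [0.4, 0.4], [0.7, 0.8], [-0.2, 0.6], [0.0, 0.2], [0.4, 0.4], [0.2, 0.7], [0.6, 0.7], [0.3, -0.7], [-0.2, -0.4], [1.0, -1.4], [0.8, -0.5], [0.8, -0.7], [0.5, -0.7], [0.7, -1.0]]
jig [ 0.522   0.1827 -0.2618] -15.0
jig [ 0.5197  0.1809 -0.2572] -14.74
jig [ 0.5209  0.1822 -0.2602] -14.91
[[0.2, -0.8], [1.4, -0.7], [0.9, -0.5], [0.2, -0.7], [-1.2, 1.2], [0.2, 2.3], [0.1, 1.5], [-0.6, 1.1], [1.0, 0.3], [1.5, 0.3], [1.5, -0.7], [0.9, -0.3], [-0.6, -0.4], [-0.1, -0.4], [-1.0, -0.5], [-0.8, -0.5]]
```

Candidates for bar 1: the beech bar with one dot at top-view pixel (295,204), against the turquoise one at (316,237). For bar 2: the beech bar at (312,201), against the turquoise one at (333,166). The beech bars in the rack are the right ones. I'll move over to look with the wrist camera.

{"fn": "drive_tool", "kwargs": {"plan": [[[0.55,-0.96,0,0,0,-0.68],[0.55,-0.96,0,0,0,-0.68],[0.55,-0.96,0,0,0,-0.68],[0.55,-0.96,0,0,0,-0.68],[0.55,-0.96,0,0,0,-0.68],[0.55,-0.96,0,0,0,-0.68],[0.55,-0.96,0,0,0,-0.68],[0.55,-0.96,0,0,0,-0.68]]], "grip": 0.3}}

```text
time: 1.15
position: [0.3174, 0.3968, 0.4046]
tool_rot: [0.439, 0.898, -0.0, -0.0]
ft_force: [0.0, 0.0, -0.6]
grip_width: 0.0606
```

{"fn": "drive_tool", "kwargs": {"plan": [[[0.55,-0.96,0,0,0,-0.68],[0.55,-0.96,0,0,0,-0.68],[0.55,-0.96,0,0,0,-0.68],[0.55,-0.96,0,0,0,-0.68],[0.55,-0.96,0,0,0,-0.68],[0.55,-0.96,0,0,0,-0.68],[0.55,-0.96,0,0,0,-0.68],[0.55,-0.96,0,0,0,-0.68]]]}}

```text
time: 2.15
position: [0.4274, 0.2048, 0.4046]
tool_rot: [0.674, 0.739, -0.0, -0.0]
ft_force: [-0.3, -0.5, -0.6]
grip_width: 0.0607
```

{"fn": "drive_tool", "kwargs": {"plan": [[[0.55,-0.96,0,0,0,-0.68],[0.55,-0.96,0,0,0,-0.68],[0.55,-0.96,0,0,0,-0.68],[0.55,-0.96,0,0,0,-0.68],[0.55,-0.96,0,0,0,-0.68],[0,0,0,0,0,0],[0,0,0,0,0,0]]]}}

```text
time: 3.02
position: [0.4953, 0.0859, 0.4045]
tool_rot: [0.793, 0.609, -0.0, -0.001]
ft_force: [0.8, -0.4, -0.0]
grip_width: 0.0605
```

```bash
python3 - <<'E'
from h import *
import cv2,pickle
cm=wristcm(); o=robot.get_obs(); im=camera("wrist")
pickle.dump(cm,open("w1.pkl","wb"))
cv2.imwrite("pics/w1.png",cv2.resize(im[:,:,::-1],None,fx=1.5,fy=1.5,interpolation=cv2.INTER_CUBIC))
print(o["time"],o["position"],o["tool_rot"],o["ft_force"],o["grip_width"])
E
```

```text
3.025 [0.49533145 0.08594699 0.40446185] [ 7.93421283e-01  6.08672424e-01 -4.13982022e-04 -6.14352502e-04] [ 0.82611512 -0.35316856 -0.00756563] 0.06046878089393759
```

View pics/w1.png

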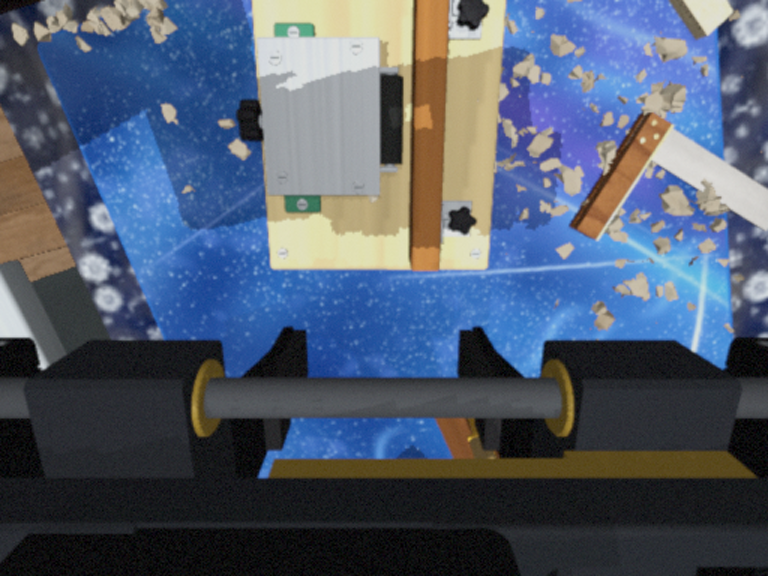

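```bash
python3 - <<'E'
import cv2
im=cv2.resize(cv2.imread("pics/w1.png"),(512,384),interpolation=cv2.INTER_AREA)
cv2.imwrite("pics/w1c.png",cv2.resize(im[10:190,165:345],None,fx=3.3333,fy=3.3333,interpolation=cv2.INTER_CUBIC))
E
```

```text
(no output)
```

View pics/w1c.png

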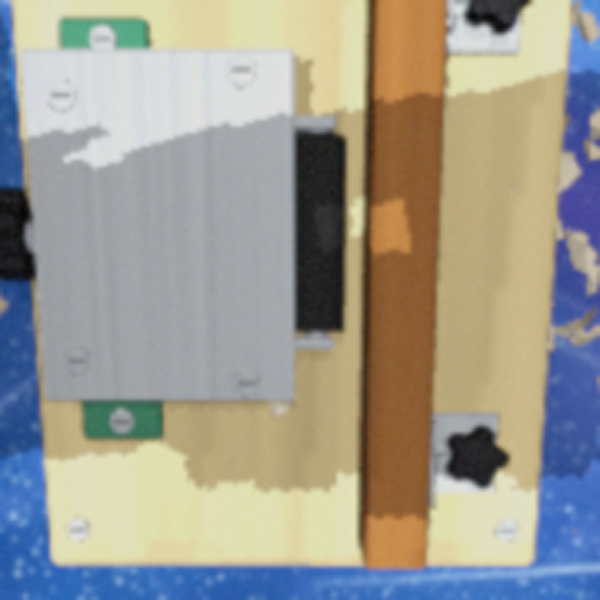

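```bash
cat > jf.py <<'E'
from h import *
import pickle,cv2
cm=pickle.load(open("w1.pkl","rb"));T=camera_model("top");S=camera_model("side")
k=10/3
P=[(.02,-.11,.06),(.042,-.11,.06),(-.095,-.12,.016),(.095,-.12,.016),(-.004,.053,.053),(-.004,-.053,.053)]
px=unc([(366,567),(428,567),(53,566),(535,567),(293,52),(295,400)],(165,10),k)
x,r=fit([(cm,P,px)],[.521,.182,-.26])
print("jig w",x.round(4),np.degrees(x[2]).round(2),r.round(1).tolist())
im=cv2.imread("pics/w1c.png")
def ln(a,b,c):
    q=proj(cm,place(x[:2],x[2],[a,b])); q=(q+.5-[165,10])*k-.5
    cv2.line(im,*[tuple(int(round(v*4)) for v in p) for p in q],c,1,cv2.LINE_AA,2)
ln((.02,-.11,.06),(.02,.07,.06),(0,0,255));ln((.042,-.11,.06),(.042,.07,.06),(0,0,255))
ln((.02,-.11,.016),(.02,.07,.016),(255,0,0))
ln((-.004,-.053,.053),(-.004,.053,.053),(0,255,0))
for s in(-1,1): ln((-.004,.031*s,.036),(.02,.031*s,.036),(255,255,0))
for g in(4,6,8,9,10,12): ln((.02-g/1e3,-.031,.036),(.02-g/1e3,.031,.036),(255,0,255))
ln((.095,-.12,.016),(.095,.1,.016),(0,255,255));ln((-.095,-.12,.016),(-.095,.1,.016),(0,255,255))
cv2.imwrite("pics/w1o.png",im)
E
python3 jf.py
```

```text
jig w [ 0.5231  0.1831 -0.2646] -15.16 [[-1.1, 0.8], [-0.5, 0.9], [2.3, -0.1], [3.6, -0.0], [0.0, -1.7], [-0.6, -0.1]]
```

View pics/w1o.png

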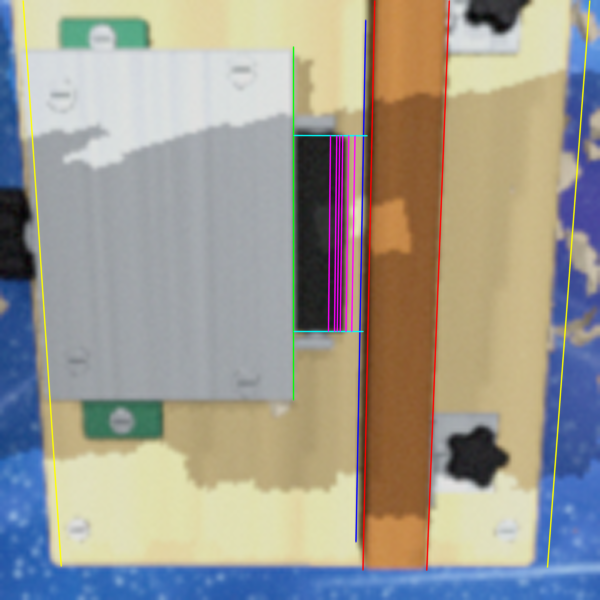

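The base isn't centred on the fence origin: all three views show it about 5 mm off. I'll fit to the fence and guard only.

```bash
cat > jf2.py <<'E'
from h import *
import pickle,cv2
cm=pickle.load(open("w1.pkl","rb"));T=camera_model("top");S=camera_model("side")
k=10/3
P=[(.02,-.11,.06),(.042,-.11,.06),(-.004,.053,.053),(-.004,-.053,.053)]
px=unc([(366,567),(428,567),(293,52),(295,400)],(165,10),k)
f=.06
jt=[(.042,.11,f),(.042,-.11,f),(.02,-.11,f),(.02,.11,f),(-.004,.053,.053),(-.004,-.053,.053)]
pt=unc([(118,127),(515,238),(503,283),(102,168),(192,243),(385,299)],(130,155),5)
js=[(.02,.11,f),(.042,.11,f),(.02,-.11,f),(.042,-.11,f),(-.004,.053,.053),(-.004,-.053,.053)]
ps=unc([(340,55),(377,55),(335,322),(380,322),(290,127),(284,260)],(175,135),6)
for n,v in (("w",[(cm,P,px)]),("t",[(T,jt,pt)]),("s",[(S,js,ps)]),("all",[(cm,P,px)]*3+[(T,jt,pt),(S,js,ps)])):
    x,r=fit(v,[.521,.182,-.26])
    g=place(x[:2],x[2],[(.02,0,.016)])[0]
    print(n,x.round(4),np.degrees(x[2]).round(2),"gap_foot",g.round(4),r.round(1).tolist() if n!="all" else "")
    if n=="w":
        rp=unc([(345,137),(342,330)],(165,10),k)
        for g in range(3,13): print(g,(proj(cm,place(x[:2],x[2],[(.02-g/1e3,.031,.036),(.02-g/1e3,-.031,.036)]))-rp)[:,0].round(1))
E
python3 jf2.py
```

```text
w [ 0.5232  0.1829 -0.2566] -14.7 gap_foot [0.5426 0.1779 0.016 ] [[-0.1, 0.8], [0.4, 0.7], [-0.2, -1.6], [-0.1, -0.0]]
3 [3.7 4. ]
4 [2.8 3.2]
5 [1.9 2.3]
6 [1.  1.4]
7 [0.  0.6]
8 [-0.9 -0.3]
9 [-1.8 -1.2]
10 [-2.7 -2. ]
11 [-3.6 -2.9]
12 [-4.5 -3.8]
t [ 0.5245  0.182  -0.2571] -14.73 gap_foot [0.5438 0.1769 0.016 ] [[-1.1, -0.0], [0.3, 0.8], [0.3, -0.0], [-0.5, -0.2], [0.2, -0.2], [0.5, -0.2]]
s [ 0.5215  0.1794 -0.2525] -14.47 gap_foot [0.5409 0.1744 0.016 ] [[-0.4, 0.1], [0.1, 0.0], [-0.3, 0.1], [-0.1, 0.0], [0.3, 0.3], [0.5, -0.4]]
all [ 0.5233  0.1827 -0.2571] -14.73 gap_foot [0.5426 0.1777 0.016 ]
```

{"fn": "drive_tool", "kwargs": {"plan": [[[0.18,-0.96,-0.143,0,0,0.275],[0.18,-0.96,-0.143,0,0,0.275],[0.18,-0.96,-0.143,0,0,0.275],[0.18,-0.96,-0.143,0,0,0.275],[0.18,-0.96,-0.143,0,0,0.275],[0.18,-0.96,-0.143,0,0,0.275],[0.18,-0.96,-0.143,0,0,0.275],[0.18,-0.96,-0.143,0,0,0.275]]], "grip": 0.5}}

```text
time: 4.08
position: [0.5317, -0.1059, 0.376]
tool_rot: [0.717, 0.697, -0.0, -0.0]
ft_force: [0.4, -0.5, -0.0]
grip_width: 0.0437
```

{"fn": "drive_tool", "kwargs": {"plan": [[[0.18,-0.96,-0.143,0,0,0.275],[0.18,-0.96,-0.143,0,0,0.275],[0.18,-0.96,-0.143,0,0,0.275],[0.18,-0.96,-0.143,0,0,0.275],[0.18,-0.96,-0.143,0,0,0.275],[0.18,-0.96,-0.143,0,0,0.275],[0,0,0,0,0,0],[0,0,0,0,0,0]]]}}

```text
time: 5.08
position: [0.5586, -0.2489, 0.3546]
tool_rot: [0.655, 0.755, 0.0, -0.001]
ft_force: [0.7, 0.9, 0.0]
grip_width: 0.0436
```

```bash
python3 - <<'E'
from h import *
import cv2,pickle
cm=wristcm(); o=robot.get_obs(); im=camera("wrist")
pickle.dump(cm,open("w2.pkl","wb"))
cv2.imwrite("pics/w2.png",im[:,:,::-1])
cv2.imwrite("pics/w2b.png",cv2.resize(im[0:230,130:400,::-1],None,fx=2.5,fy=2.5,interpolation=cv2.INTER_CUBIC))
print(o["time"],o["position"],o["tool_rot"],o["ft_force"],o["grip_width"])
E
```

```text
5.075 [ 0.55861855 -0.24890052  0.35455157] [ 6.55373169e-01  7.55304733e-01  1.49371706e-04 -8.64407399e-04] [0.7167576  0.91783904 0.02304492] 0.04361996129745566
```

View pics/w2b.png

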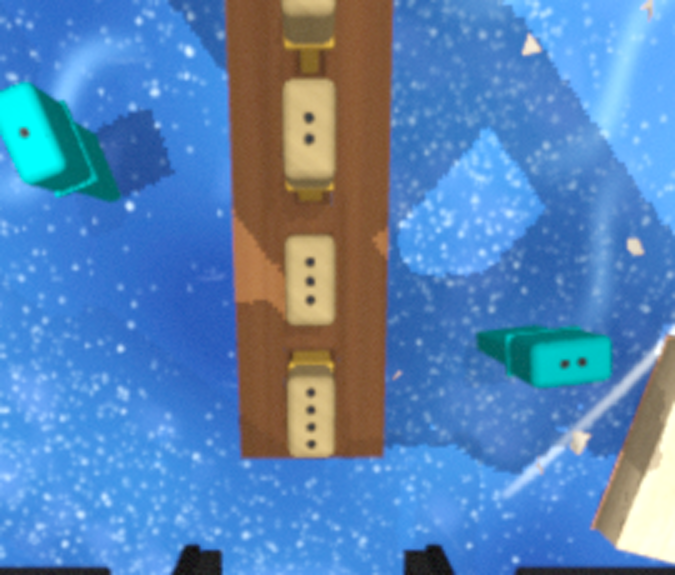

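```bash
python3 - <<'E'
from h import *
import pickle
cm=pickle.load(open("w2.pkl","rb"))
P=[(0,.022,.098),(0,-.022,.098),(0,-.066,.098),(-.03,-.095,.04),(.03,-.095,.04)]
px=unc([(309,129),(310,281),(311,417),(243,457),(384,457)],(130,0),2.5)
for s in (slice(0,3),slice(0,5)):
    x,r=fit([(cm,P[s],px[s])],[.544,-.158,.14])
    print(x.round(4),np.degrees(x[2]).round(2),r.round(1).tolist())
    print(place(x[:2],x[2],[(0,y,.08) for y in(.066,.022,-.022,-.066)]).round(4))
o=robot.get_obs();print(R.from_quat(o["tool_rot"]).as_matrix().round(4))
E
```

```text
[ 0.5446 -0.1587  0.1475] 8.45 [[-0.0, -0.5], [0.0, -0.0], [-0.0, 0.7]]
[[ 0.5349 -0.0934  0.08  ]
 [ 0.5414 -0.1369  0.08  ]
 [ 0.5478 -0.1804  0.08  ]
 [ 0.5543 -0.2239  0.08  ]]
[ 0.5446 -0.1585  0.1511] 8.66 [[-0.1, -0.7], [0.1, -0.2], [0.3, 0.5], [-0.9, 0.7], [0.2, 0.1]]
[[ 0.5347 -0.0933  0.08  ]
 [ 0.5413 -0.1368  0.08  ]
 [ 0.5479 -0.1803  0.08  ]
 [ 0.5545 -0.2237  0.08  ]]
[[-1.413e-01  9.900e-01 -9.000e-04]
 [ 9.900e-01  1.413e-01  1.100e-03]
 [ 1.200e-03 -7.000e-04 -1.000e+00]]
```

{"fn": "drive_tool", "kwargs": {"plan": [[[-0.135,0.888,-0.32,0,0,0.007],[-0.135,0.888,-0.32,0,0,0.007],[-0.135,0.888,-0.32,0,0,0.007],[-0.135,0.888,-0.32,0,0,0.007],[-0.135,0.888,-0.32,0,0,0.007],[-0.135,0.888,-0.32,0,0,0.007],[-0.135,0.888,-0.32,0,0,0.008]]]}}

```text
time: 6.0
position: [0.535, -0.0934, 0.2982]
tool_rot: [0.654, 0.757, 0.0, 0.0]
ft_force: [-0.8, -0.1, -0.6]
grip_width: 0.0436
```

{"fn": "drive_tool", "kwargs": {"plan": [[[0,0,-0.728,0,0,0],[0,0,-0.728,0,0,0],[0,0,-0.728,0,0,0],[0,0,0,0,0,0]]]}}

```text
time: 6.5
position: [0.5347, -0.0941, 0.2427]
tool_rot: [0.654, 0.757, -0.001, -0.002]
ft_force: [-0.2, -0.0, -0.6]
grip_width: 0.0438
```

```bash
python3 - <<'E'
from h import *
import cv2
o=robot.get_obs()
T=camera("top");S=camera("side")
cv2.imwrite("pics/g1.png",np.hstack([cv2.resize(a[:,:,::-1],(400,400),interpolation=cv2.INTER_CUBIC) for a in (T[150:250,265:365],S[190:290,200:300])]))
print(o["time"],o["position"],o["tool_rot"],o["ft_force"],o["grip_width"])
E
```

```text
6.5 [ 0.53467615 -0.09408767  0.24272851] [ 6.53535568e-01  7.56893994e-01 -5.35966399e-04 -1.56707419e-03] [-0.24935641 -0.03239669 -0.55234417] 0.04376836191501962
```

View pics/g1.png

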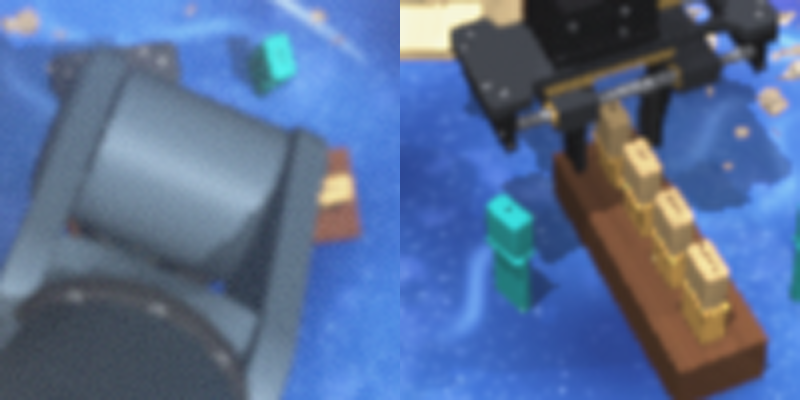

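The side view shows bar 1 between the fingers. I'll close on it.

{"fn": "drive_tool", "kwargs": {"plan": [[[0,0,0,0,0,0],[0,0,0,0,0,0],[0,0,0,0,0,0],[0,0,0,0,0,0]]], "grip": 1.0, "force": 30}}

```text
time: 7.1
position: [0.5352, -0.095, 0.2444]
tool_rot: [0.654, 0.757, 0.0, 0.0]
ft_force: [-0.1, 0.3, 2.2]
grip_width: 0.016
```

{"fn": "drive_tool", "kwargs": {"plan": [[[0,0,0.7,0,0,0],[0,0,0.7,0,0,0],[0.003,0.997,0.3,0,0,-0.35],[0.003,0.997,0.3,0,0,-0.35],[0.003,0.997,0.3,0,0,-0.35],[0.003,0.997,0.3,0,0,-0.35],[0.003,0.997,0,0,0,-0.35],[0.003,0.997,0,0,0,-0.35]]]}}

```text
time: 8.1
position: [0.5355, 0.0554, 0.3092]
tool_rot: [0.733, 0.68, 0.0, 0.0]
ft_force: [-0.2, -0.5, -0.6]
grip_width: 0.0157
```

{"fn": "drive_tool", "kwargs": {"plan": [[[0.002,0.997,0,0,0,-0.35],[0.002,0.997,0,0,0,-0.35],[0.002,0.997,0,0,0,-0.35],[0.002,0.997,0,0,0,-0.35],[0.002,0.997,0,0,0,-0.35],[0,0,0,0,0,0],[0,0,0,0,0,0]]]}}

```text
time: 8.98
position: [0.5358, 0.1788, 0.3089]
tool_rot: [0.792, 0.611, -0.0, 0.0]
ft_force: [0.4, -1.2, -0.7]
grip_width: 0.016
```

```bash
python3 - <<'E'
from h import *
import cv2
o=robot.get_obs()
T=camera("wrist");S=camera("side")
cv2.imwrite("pics/g2.png",np.hstack([T[:,:400,::-1],cv2.resize(S[115:215,175:275,::-1],(384,384),interpolation=cv2.INTER_CUBIC)]))
print(o["time"],o["position"],o["tool_rot"],o["ft_force"],o["grip_width"])
E
```

```text
8.975 [0.53577303 0.17884173 0.30892126] [ 7.91748627e-01  6.10846935e-01 -3.64888738e-04  2.08820589e-05] [ 0.37355726 -1.16166715 -0.70011068] 0.016023318644178153
```

View pics/g2.png

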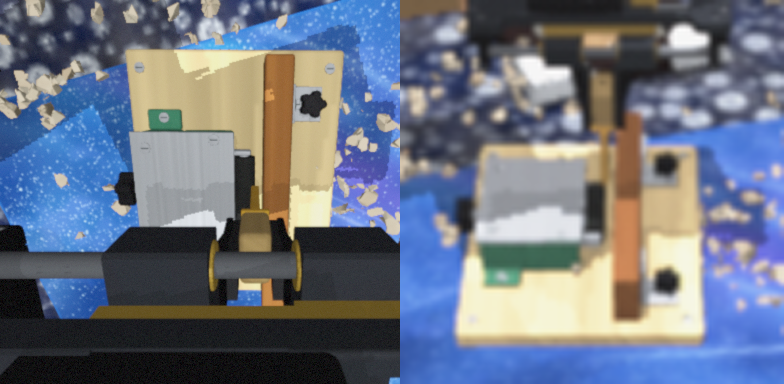

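Blade 1 (wrist px ~(256,200)) hangs left of the fence face, in the mouth. I'll lower it to above the roller and feel for the fence.

{"fn": "drive_tool", "kwargs": {"plan": [[[0,0,-0.5,0,0,0],[0,0,-0.5,0,0,0],[0.058,-0.015,0,0,0,0],[0,0,0,0,0,0]]]}}

```text
time: 9.57
position: [0.5376, 0.1787, 0.2838]
tool_rot: [0.792, 0.611, -0.0, -0.0]
ft_force: [0.4, 0.8, -1.1]
grip_width: 0.016
```

{"fn": "drive_tool", "kwargs": {"plan": [[[0.039,-0.01,0,0,0,0],[0,0,0,0,0,0]]]}}

```text
time: 9.82
position: [0.5386, 0.1787, 0.2844]
tool_rot: [0.792, 0.611, 0.0, 0.0]
ft_force: [0.8, 0.6, -0.5]
grip_width: 0.016
```

{"fn": "drive_tool", "kwargs": {"plan": [[[0.029,-0.0075,0,0,0,0],[0,0,0,0,0,0]]]}}

```text
time: 10.07
position: [0.5391, 0.1785, 0.2842]
tool_rot: [0.792, 0.611, 0.0, 0.0]
ft_force: [-0.4, 0.6, -1.6]
grip_width: 0.016
```

{"fn": "drive_tool", "kwargs": {"plan": [[[0.02,-0.005,0,0,0,0],[0,0,0,0,0,0]]]}}

```text
time: 10.32
position: [0.5394, 0.1784, 0.2841]
tool_rot: [0.792, 0.611, -0.0, -0.0]
ft_force: [-1.3, 0.8, -0.6]
grip_width: 0.0157
```

{"fn": "drive_tool", "kwargs": {"plan": [[[0.02,-0.005,0,0,0,0],[0,0,0,0,0,0]]]}}

```text
time: 10.58
position: [0.5397, 0.1783, 0.284]
tool_rot: [0.792, 0.611, -0.001, -0.0]
ft_force: [-1.9, 0.1, 0.7]
grip_width: 0.0162
```

{"fn": "drive_tool", "kwargs": {"plan": [[[0.02,-0.005,0,0,0,0],[0,0,0,0,0,0]]]}}

```text
time: 10.82
position: [0.54, 0.1782, 0.284]
tool_rot: [0.792, 0.611, -0.001, -0.001]
ft_force: [-3.6, 2.0, 2.0]
grip_width: 0.0161
```

{"fn": "drive_tool", "kwargs": {"plan": [[[-0.039,0.01,0,0,0,0],[0,0,-0.2,0,0,0],[0,0,-0.2,0,0,0]]]}}

```text
time: 11.2
position: [0.5394, 0.1783, 0.2737]
tool_rot: [0.792, 0.611, -0.0, -0.0]
ft_force: [-3.1, 1.3, 1.3]
grip_width: 0.0155
```

{"fn": "drive_tool", "kwargs": {"plan": [[[0,0,-0.2,0,0,0],[0,0,-0.2,0,0,0]]]}}

```text
time: 11.45
position: [0.5394, 0.1783, 0.2636]
tool_rot: [0.792, 0.611, -0.0, -0.0]
ft_force: [-3.3, 0.8, 2.4]
grip_width: 0.016
```

{"fn": "drive_tool", "kwargs": {"plan": [[[0,0,-0.2,0,0,0],[0,0,-0.2,0,0,0]]]}}

```text
time: 11.7
position: [0.5394, 0.1783, 0.2537]
tool_rot: [0.792, 0.611, -0.0, -0.0]
ft_force: [-4.3, 0.8, 1.8]
grip_width: 0.0158
```

{"fn": "drive_tool", "kwargs": {"plan": [[[0,0,-0.08,0,0,0],[0,0,-0.06,0,0,0],[0,0,0,0,0,0]]]}}

```text
time: 12.08
position: [0.5394, 0.1783, 0.2504]
tool_rot: [0.792, 0.611, -0.0, -0.0]
ft_force: [-3.0, 1.3, 0.2]
grip_width: 0.016
```

{"fn": "drive_tool", "kwargs": {"plan": [[[-0.027,0.007,0,0,0,0],[0,0,0,0,0,0]]]}}

```text
time: 12.32
position: [0.5391, 0.1784, 0.2505]
tool_rot: [0.792, 0.611, 0.0, 0.0]
ft_force: [-1.8, 0.4, -1.1]
grip_width: 0.0161
```

{"fn": "drive_tool", "kwargs": {"plan": [[[0,0,0.12,0,0,0],[0,0,0.12,0,0,0]]]}}

```text
time: 12.58
position: [0.5392, 0.1785, 0.2568]
tool_rot: [0.792, 0.611, 0.0, 0.0]
ft_force: [-2.0, -0.3, -1.6]
grip_width: 0.0161
```

{"fn": "drive_tool", "kwargs": {"plan": [[[0,0,-0.1,0,0,0],[0,0,-0.1,0,0,0]]]}}

```text
time: 12.82
position: [0.5391, 0.1786, 0.2519]
tool_rot: [0.792, 0.611, 0.001, 0.0]
ft_force: [-2.7, 0.6, 1.2]
grip_width: 0.016
```

```bash
python3 - <<'E'
from h import *
import cv2
o=robot.get_obs()
T=camera("wrist");S=camera("side")
cv2.imwrite("pics/g3.png",np.hstack([cv2.resize(T[130:290,180:340,::-1],(400,400),interpolation=cv2.INTER_CUBIC),cv2.resize(S[125:205,185:265,::-1],(400,400),interpolation=cv2.INTER_CUBIC)]))
print(o["time"],o["position"],o["ft_force"],o["moment"],o["grip_width"])
E
```

```text
12.825 [0.53911238 0.17857229 0.25190951] [-2.73362742  0.5547212   1.22404025] [ 0.10801571  0.5729688  -0.02156962] 0.016045575642904337
```

View pics/g3.png

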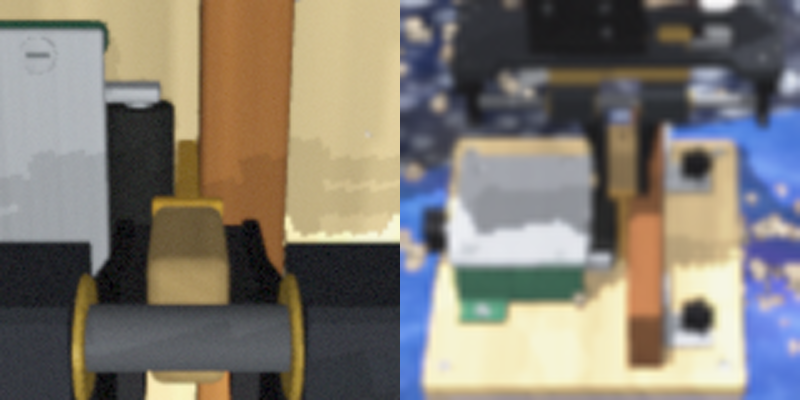

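{"fn": "drive_tool", "kwargs": {"plan": [[[-0.023,0.006,0,0,0,0],[0,0,0,0,0,0]]]}}

```text
time: 13.18
position: [0.5389, 0.1786, 0.2516]
tool_rot: [0.792, 0.611, 0.001, 0.001]
ft_force: [0.1, 0.7, -0.9]
grip_width: 0.0156
```

{"fn": "drive_tool", "kwargs": {"plan": [[[0,0,0.12,0,0,0],[0,0,0.12,0,0,0]]]}}

```text
time: 13.42
position: [0.5388, 0.1786, 0.258]
tool_rot: [0.792, 0.611, 0.001, 0.0]
ft_force: [-0.2, 0.1, -0.1]
grip_width: 0.0162
```

{"fn": "drive_tool", "kwargs": {"plan": [[[0,0,-0.12,0,0,0],[0,0,-0.12,0,0,0]]]}}

```text
time: 13.68
position: [0.5385, 0.1786, 0.2516]
tool_rot: [0.792, 0.611, 0.0, 0.0]
ft_force: [-0.2, -0.8, -0.7]
grip_width: 0.0158
```

{"fn": "drive_tool", "kwargs": {"plan": [[[0,0,-0.06,0,0,0],[0,0,0,0,0,0]]]}}

```text
time: 13.92
position: [0.5386, 0.1786, 0.2504]
tool_rot: [0.792, 0.611, 0.0, 0.0]
ft_force: [0.5, -0.5, 1.8]
grip_width: 0.0158
```

{"fn": "drive_tool", "kwargs": {"plan": [[[0,0,-0.04,0,0,0],[0,0,0,0,0,0]]]}}

```text
time: 14.18
position: [0.5386, 0.1786, 0.2503]
tool_rot: [0.792, 0.611, 0.001, 0.0]
ft_force: [-1.5, -0.6, 9.0]
grip_width: 0.016
```

Bar 1 is loose: it shows no drag and rests on the bed. I'll take it back to its slot.

{"fn": "drive_tool", "kwargs": {"plan": [[[0,0,0.807,0,0,0],[0,0,0.807,0,0,0],[0,0,0.806,0,0,0],[-0.011,-0.995,0,0,0,0.35],[-0.011,-0.995,0,0,0,0.35],[-0.011,-0.995,0,0,0,0.35],[-0.011,-0.995,0,0,0,0.35],[-0.011,-0.995,0,0,0,0.35]]]}}

```text
time: 15.18
position: [0.5367, 0.0535, 0.3092]
tool_rot: [0.732, 0.681, -0.0, -0.0]
ft_force: [0.3, 0.9, -1.4]
grip_width: 0.0161
```

{"fn": "drive_tool", "kwargs": {"plan": [[[-0.011,-0.995,-0.16,0,0,0.35],[-0.011,-0.995,-0.16,0,0,0.35],[-0.011,-0.995,-0.16,0,0,0.35],[-0.011,-0.995,-0.16,0,0,0.35],[-0.011,-0.995,-0.16,0,0,0.35],[-0.013,-0.995,0,0,0,0.35],[0,0,0,0,0,0]]]}}

```text
time: 16.05
position: [0.5353, -0.0964, 0.2892]
tool_rot: [0.655, 0.756, -0.0, -0.0]
ft_force: [-0.4, 0.6, -0.5]
grip_width: 0.0158
```

{"fn": "drive_tool", "kwargs": {"plan": [[[0,0,-0.4,0,0,0],[0,0,-0.2,0,0,0],[0,0,0,0,0,0]]]}}

```text
time: 16.42
position: [0.535, -0.0941, 0.2738]
tool_rot: [0.653, 0.757, -0.0, -0.001]
ft_force: [0.3, 0.4, -0.7]
grip_width: 0.0161
```

{"fn": "drive_tool", "kwargs": {"plan": [[[0,0,-0.15,0,0,0],[0,0,-0.15,0,0,0]]]}}

```text
time: 16.68
position: [0.5353, -0.0948, 0.267]
tool_rot: [0.654, 0.757, 0.0, 0.0]
ft_force: [-0.1, -0.1, -0.6]
grip_width: 0.0157
```

In the slot with no contact force, so I'll go on down.

{"fn": "drive_tool", "kwargs": {"plan": [[[0,0,-0.4,0,0,0],[0,0,-0.3,0,0,0],[0,0,-0.2,0,0,0],[0,0,0,0,0,0]]]}}

```text
time: 17.18
position: [0.5353, -0.0951, 0.2444]
tool_rot: [0.654, 0.757, -0.0, -0.0]
ft_force: [1.1, 0.5, -0.2]
grip_width: 0.0158
```

{"fn": "drive_tool", "kwargs": {"plan": [[[0,0,0,0,0,0],[0,0,0,0,0,0],[0,0,0,0,0,0]]], "grip": 0.5}}

```text
time: 17.55
position: [0.5353, -0.095, 0.2446]
tool_rot: [0.654, 0.757, 0.0, 0.0]
ft_force: [-0.2, -0.0, -0.3]
grip_width: 0.0376
```

{"fn": "drive_tool", "kwargs": {"plan": [[[0.126,-0.85,0,0,0,0],[0.126,-0.85,0,0,0,0],[0,0,0,0,0,0]]]}}

```text
time: 17.92
position: [0.5423, -0.1402, 0.2448]
tool_rot: [0.655, 0.756, 0.0, 0.001]
ft_force: [-0.3, 1.0, -0.5]
grip_width: 0.0431
```

```bash
python3 - <<'E'
from h import *
import cv2
o=robot.get_obs()
T=camera("wrist");S=camera("side")
cv2.imwrite("pics/g4.png",np.hstack([cv2.resize(T[90:290,155:355,::-1],(400,400),interpolation=cv2.INTER_CUBIC),cv2.resize(S[190:290,200:300,::-1],(400,400),interpolation=cv2.INTER_CUBIC)]))
print(o["time"],o["position"],o["ft_force"],o["moment"],o["grip_width"])
E
```

```text
17.925 [ 0.54231491 -0.14022611  0.24477391] [-0.34255138  1.04816097 -0.4863907 ] [-0.07750229 -0.0299622   0.00792537] 0.0430525220698744
```

View pics/g4.png

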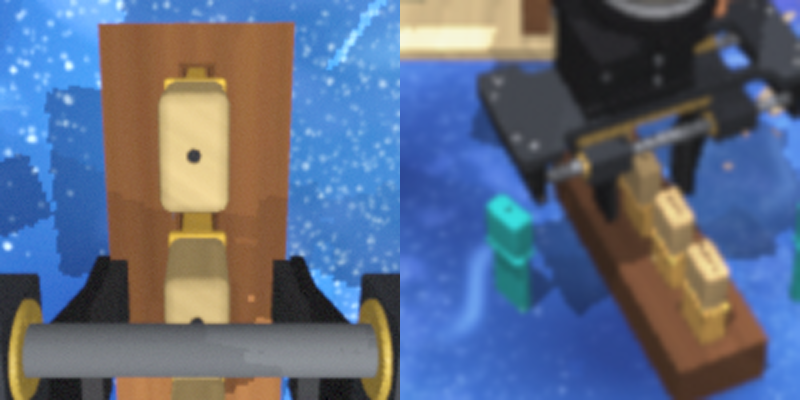

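Bar 1 (one dot) is back upright in its slot, and bar 2 is between the fingers. Closing.

{"fn": "drive_tool", "kwargs": {"plan": [[[0,0,0,0,0,0],[0,0,0,0,0,0],[0,0,0,0,0,0],[0,0,0,0,0,0]]], "grip": 1.0, "force": 30}}

```text
time: 18.52
position: [0.5416, -0.1372, 0.2446]
tool_rot: [0.653, 0.757, 0.0, -0.0]
ft_force: [-0.4, 0.2, 0.6]
grip_width: 0.0162
```

{"fn": "drive_tool", "kwargs": {"plan": [[[0,0,1,0,0,0],[0,0,1,0,0,0],[0,0,1,0,0,0],[0,0,1,0,0,0],[-0.023,0.976,0,0,0,-0.296],[-0.023,0.976,0,0,0,-0.296],[-0.023,0.976,0,0,0,-0.296],[-0.023,0.976,0,0,0,-0.296]]]}}

```text
time: 19.52
position: [0.539, -0.039, 0.3445]
tool_rot: [0.7, 0.715, -0.0, -0.0]
ft_force: [0.4, -0.3, -1.3]
grip_width: 0.0159
```

{"fn": "drive_tool", "kwargs": {"plan": [[[-0.023,0.976,0,0,0,-0.296],[-0.023,0.976,0,0,0,-0.296],[-0.023,0.976,0,0,0,-0.296],[-0.023,0.976,-0.28,0,0,-0.296],[-0.023,0.976,-0.28,0,0,-0.296],[-0.023,0.976,-0.28,0,0,-0.297],[-0.023,0.976,-0.28,0,0,-0.297],[-0.023,0.976,-0.28,0,0,-0.297]]]}}

```text
time: 20.52
position: [0.5344, 0.1562, 0.3092]
tool_rot: [0.783, 0.622, -0.0, -0.0]
ft_force: [-0.4, -0.1, -0.9]
grip_width: 0.0162
```

{"fn": "drive_tool", "kwargs": {"plan": [[[-0.02,0.972,0,0,0,-0.297],[0,0,0,0,0,0],[0,0,0,0,0,0],[0,0,0,0,0,0]]]}}

```text
time: 21.02
position: [0.5342, 0.1788, 0.3096]
tool_rot: [0.792, 0.61, -0.0, 0.0]
ft_force: [-1.0, 0.0, -0.7]
grip_width: 0.0159
```

```bash
python3 - <<'E'
from h import *
import cv2
o=robot.get_obs()
T=camera("wrist")
cv2.imwrite("pics/g5.png",cv2.resize(T[90:290,155:355,::-1],(500,500),interpolation=cv2.INTER_CUBIC))
print(o["time"],o["position"],o["tool_rot"],o["ft_force"],o["grip_width"])
E
```

```text
21.025 [0.53423366 0.17881438 0.30963731] [ 7.92234328e-01  6.10216970e-01 -1.21348214e-04  6.92805802e-05] [-0.98777466  0.04038468 -0.723367  ] 0.015943404189131812
```

View pics/g5.png

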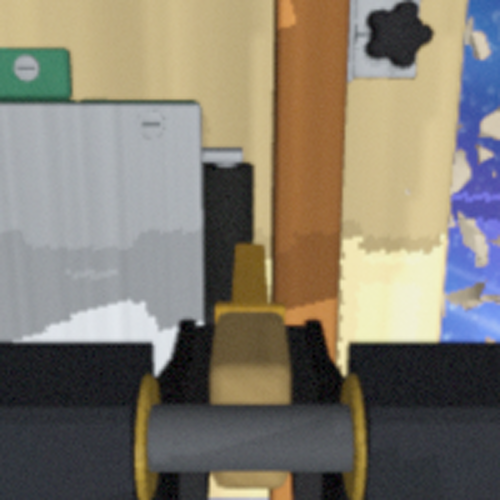

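{"fn": "drive_tool", "kwargs": {"plan": [[[0,0,-0.5,0,0,0],[0,0,-0.5,0,0,0],[0.058,-0.015,0,0,0,0],[0.058,-0.015,0,0,0,0],[0,0,0,0,0,0]]]}}

```text
time: 21.7
position: [0.5374, 0.1789, 0.2848]
tool_rot: [0.792, 0.611, 0.0, 0.0]
ft_force: [0.7, 0.8, 0.1]
grip_width: 0.0157
```

{"fn": "drive_tool", "kwargs": {"plan": [[[0,0,-0.12,0,0,0],[0,0,-0.12,0,0,0]]]}}

```text
time: 21.95
position: [0.5371, 0.1789, 0.2786]
tool_rot: [0.792, 0.611, 0.0, 0.0]
ft_force: [0.1, 0.3, -0.4]
grip_width: 0.0157
```

{"fn": "drive_tool", "kwargs": {"plan": [[[0,0,-0.1,0,0,0],[0,0,-0.1,0,0,0]]]}}

```text
time: 22.2
position: [0.5374, 0.1789, 0.2741]
tool_rot: [0.792, 0.611, 0.001, 0.0]
ft_force: [0.9, -0.6, 2.7]
grip_width: 0.0158
```

{"fn": "drive_tool", "kwargs": {"plan": [[[0,0,-0.1,0,0,0],[0,0,-0.1,0,0,0]]]}}

```text
time: 22.45
position: [0.5374, 0.1788, 0.2686]
tool_rot: [0.792, 0.611, 0.001, 0.0]
ft_force: [1.5, 0.5, 1.6]
grip_width: 0.016
```

{"fn": "drive_tool", "kwargs": {"plan": [[[0,0,-0.12,0,0,0],[0,0,-0.12,0,0,0]]]}}

```text
time: 22.7
position: [0.5374, 0.1788, 0.2624]
tool_rot: [0.792, 0.611, 0.0, 0.0]
ft_force: [2.3, -1.0, -0.1]
grip_width: 0.0156
```

{"fn": "drive_tool", "kwargs": {"plan": [[[0,0,-0.12,0,0,0],[0,0,-0.12,0,0,0]]]}}

```text
time: 22.95
position: [0.5374, 0.1788, 0.2564]
tool_rot: [0.792, 0.611, 0.0, 0.0]
ft_force: [2.8, -1.1, -0.0]
grip_width: 0.0161
```

{"fn": "drive_tool", "kwargs": {"plan": [[[0,0,-0.1,0,0,0],[0,0,-0.06,0,0,0]]]}}

```text
time: 23.2
position: [0.5374, 0.1788, 0.2525]
tool_rot: [0.792, 0.611, 0.0, 0.0]
ft_force: [3.1, -0.8, 0.2]
grip_width: 0.0157
```

The roller pushes the bar at about 3 N, so bar 2 binds. I'll ease it against the fence and down to the bed.

{"fn": "drive_tool", "kwargs": {"plan": [[[0.023,-0.006,0,0,0,0],[0,0,0,0,0,0]]]}}

```text
time: 23.45
position: [0.5376, 0.1787, 0.2525]
tool_rot: [0.792, 0.61, -0.0, -0.0]
ft_force: [2.7, -0.9, -1.0]
grip_width: 0.0159
```

{"fn": "drive_tool", "kwargs": {"plan": [[[0,0,-0.06,0,0,0],[0,0,-0.03,0,0,0],[0,0,0,0,0,0]]]}}

```text
time: 23.82
position: [0.5376, 0.1788, 0.2506]
tool_rot: [0.792, 0.611, 0.0, 0.0]
ft_force: [2.9, -0.1, 1.8]
grip_width: 0.0158
```

{"fn": "drive_tool", "kwargs": {"plan": [[[0.02,-0.005,0,0,0,0],[0,0,0,0,0,0]]]}}

```text
time: 24.08
position: [0.5378, 0.1787, 0.2506]
tool_rot: [0.792, 0.61, -0.0, -0.0]
ft_force: [0.7, 0.0, 5.7]
grip_width: 0.016
```

{"fn": "drive_tool", "kwargs": {"plan": [[[0.02,-0.005,0,0,0,0],[0,0,0,0,0,0]]]}}

```text
time: 24.32
position: [0.538, 0.1787, 0.2506]
tool_rot: [0.792, 0.61, -0.001, -0.001]
ft_force: [-0.4, 0.9, 6.2]
grip_width: 0.0156
```

{"fn": "drive_tool", "kwargs": {"plan": [[[0,0,0,0,0,0],[0,0,0,0,0,0],[0,0,0,0,0,0]]], "grip": 0.5}}

```text
time: 24.7
position: [0.5382, 0.1784, 0.2498]
tool_rot: [0.792, 0.611, -0.001, -0.0]
ft_force: [-0.9, -1.1, -0.8]
grip_width: 0.0375
```

{"fn": "drive_tool", "kwargs": {"plan": [[[0,0,0.6,0,0,0],[0,0,1,0,0,0],[0,0,1,0,0,0],[-0.3,-0.95,1,0,0,0],[-0.3,-0.95,0,0,0,0],[-0.3,-0.95,0,0,0,0],[-0.3,-0.95,0,0,0,0],[0,0,0,0,0,0]]]}}

```text
time: 25.7
position: [0.5083, 0.0824, 0.3412]
tool_rot: [0.793, 0.61, 0.0, 0.0]
ft_force: [0.3, 0.3, -0.3]
grip_width: 0.0441
```

```bash
python3 - <<'E'
from h import *
import cv2,pickle
cm=wristcm();pickle.dump(cm,open("w6.pkl","wb"));o=robot.get_obs()
T=camera("wrist");S=camera("side")
cv2.imwrite("pics/g6w.png",T[:,:,::-1])
cv2.imwrite("pics/g6.png",np.hstack([cv2.resize(T[20:220,155:355,::-1],(400,400),interpolation=cv2.INTER_CUBIC),cv2.resize(S[120:290,180:350,::-1],(400,400),interpolation=cv2.INTER_CUBIC)]))
print(o["time"],o["position"],o["ft_force"],o["grip_width"])
E
```

```text
25.7 [0.50828499 0.08238403 0.3412448 ] [ 0.25331126  0.30767231 -0.27728123] 0.04411699152340164
```

View pics/g6.png

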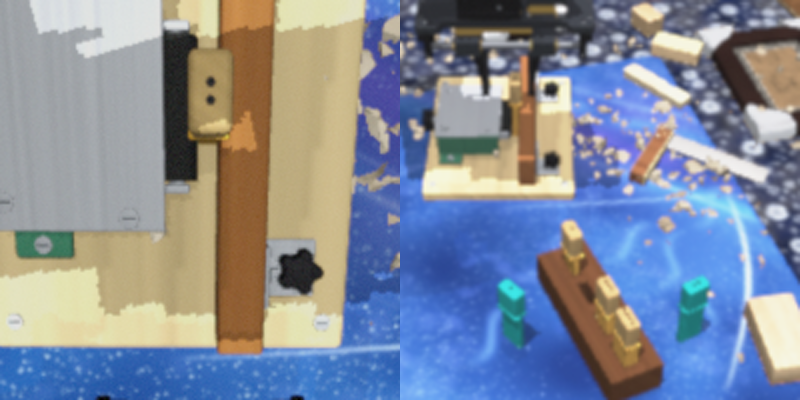

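View pics/g6w.png

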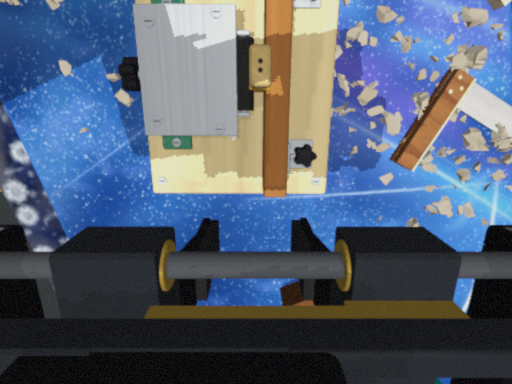

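```bash
python3 - <<'E'
from h import *
import pickle
cm=pickle.load(open("w6.pkl","rb"))
px=unc((210.5,91),(155,20),2)
f=lambda x:(proj(cm,[(x[0],x[1],.104)])[0]-px)
x=least_squares(f,[.538,.178]).x
d=x-np.array([.5426,.1777]);u=np.array([.9673,-.2538]);v=np.array([.2538,.9673])
print(x.round(4),"jig dx,dy mm",(d@u*1e3).round(1),(d@v*1e3).round(1), robot.get_obs()["ft_force"])
E
```

```text
[0.5382 0.1787] jig dx,dy mm -4.5 -0.2 [0.42101705 0.65025343 0.39726914]
```

```bash
python3 -c "
from rig import robot
print(robot.hand_in())"
```

```text
the job is handed in; nothing more can be done
None
```

Bar 2 (9 mm) is the one that binds. I left it standing on the bed between fence and roller, pinched there, and handed the job in at about 26 s.

- **Bar 1 (6 mm):** It went down to the bed. Once I moved it clear of the fence it showed no sideways force and no drag, so it is loose. I put it back in its slot, and the pictures show it upright there.
- **Bar 2 (9 mm):** From about 20 mm above the bed, the roller pushed it towards the fence with about 3 N. The vertical drag I read was small, at most about 3 N. I eased it against the fence until the roller's push no longer came through the gripper, then seated it on the bed with about 6 N and let go.
- **Bars 3 and 4:** I never touched them; they are still in their slots.

After I let go, the wrist picture put bar 2's top centre 4.5 mm from the fence face, as expected for a 9 mm blade. It was 0.2 mm off the roller's middle along the fence, and it stands upright. My camera estimate of the gap, about 7 mm, agrees with bar 1 being loose and bar 2 binding.

One thing disagreed: the base's outline sits about 5 mm off the fence's origin in x in all three views. I took positions from the fence and guard instead, and touching the fence agreed with that to within about 1 mm. No check failed, and I left the turquoise look-alikes and the other things alone.

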